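Set out the finishing kit in its holders

TASK

Set out the finishing kit: put the wax tin, the jar, the sanding block and the screw carton each into the plywood holder whose pocket fits its shape and size best. Everything must stand upright, flat on the floor of its own pocket, and be let go.

Things in the scene. Friction and masses are not known exactly. Their poses are not given: they have to be found in the camera images.
- wax_tin: Low round tin with a green lid, diameter 66 mm, 25 mm high, about 0.17 kg; the lid does not come off. Loose, upright on the bench. Grip it across its diameter from above. Origin: centre of its underside; z up.
- jar: Small round jar with a black lid, diameter 54 mm, 57 mm high, about 0.13 kg; the lid does not come off. Loose, upright on the bench. The glass body reaches up to 46 mm; grip that across its diameter from above. Origin: centre of its underside; z up.
- sanding_block: Brown cork sanding block, 59 x 106 mm, 27 mm high, about 0.07 kg, loose, lying flat. Grip it across the 59 mm width from above. Origin: centre of its underside; x along the 59 mm width, y along the 106 mm length, z up.
- screw_carton: Brown cardboard carton of screws, its label on an upright side, 52 x 84 mm, 45 mm high, about 0.31 kg, closed, loose, lying flat. Grip it across the 52 mm width from above. Origin: centre of its underside; x along the 52 mm width, y along the 84 mm length, z up.
- tin_holder: Fixed plywood holder plate screwed to the bench, 94 x 94 mm, 10 mm thick, with one round, 78 mm wide pocket, 6 mm deep, lined with grey felt, in its middle. The larger round pocket: it is for the wax tin. The pocket floor is 4 mm above the bench, the plate's rim 10 mm. Origin: centre of the plate's underside, on the bench; z up.
- jar_holder: Fixed plywood holder plate screwed to the bench, 82 x 82 mm, 10 mm thick, with one round, 66 mm wide pocket, 6 mm deep, lined with grey felt, in its middle. The smaller round pocket: it is for the jar. The pocket floor is 4 mm above the bench, the plate's rim 10 mm. Origin: centre of the plate's underside, on the bench; z up.
- block_holder: Fixed plywood holder plate screwed to the bench, 88 x 135 mm, 10 mm thick, with one oblong, 72 x 119 mm pocket, 6 mm deep, lined with grey felt, in its middle. The larger oblong pocket: it is for the sanding block. The pocket floor is 4 mm above the bench, the plate's rim 10 mm. Origin: centre of the plate's underside, on the bench; z up, x along the pocket's width, y along its length.
- carton_holder: Fixed plywood holder plate screwed to the bench, 80 x 112 mm, 10 mm thick, with one oblong, 64 x 96 mm pocket, 6 mm deep, lined with grey felt, in its middle. The smaller oblong pocket: it is for the screw carton. The pocket floor is 4 mm above the bench, the plate's rim 10 mm. Origin: centre of the plate's underside, on the bench; z up, x along the pocket's width, y along its length.
There are look-alikes about, which are no part of the job. Of the things that look like the wax_tin, take the one that is farthest to the robot's right at the start. Leave any pink look-alike of the tin_holder alone.

How it is judged:
By the outcome, as a careful person would: the job done as asked, in the order asked, and still so for the second after the job is handed in, with the robot touching nothing.
It also fails if it takes over 106 s, if anything falls off the work surface, if the arm or the gripper's body presses on something with over 40 N, if the wrist force passes 120 N, or if a joint passes its speed limit or range.

ROBOT

A 7-joint arm with a two-finger parallel gripper is mounted at the origin on a cart in front of the work surface, level with it; the furniture and walls round the work are solid. World frame = base frame: x ahead of the robot, y to its left, z up, the work surface at z = 0. Lengths are in m, angles in rad, forces in N, time in s.
With the tool pointing down it reaches from about 0.425 to 0.825 m from the base axis. Payload 3.6 kg.
Tool frame: the origin (TCP) lies midway between the tips of the shut fingers; the grasp point (between the pads) lies hold_point_z behind it (hold_point_z is the distance from the TCP to the grasp point, in m); z points along the fingers, y is the line along which they close (so a half turn about z gives the same grasp; the last joint's range is limited). The gripper opens to 93 mm and grips with 3 to 60 N. Pads are 15 mm wide; open, the fingers measure 128 mm over their backs; the gripper's body (75 mm by 188 mm) begins 65 mm behind the grasp point.
Start: joints at [-1.143, 0.615, -0.013, 1.423, 0.008, 1.103, -0.04], TCP at [0.285, 0.584, 0.219] pointing down, gripper open.
Joint ranges: [-3.12, 3.12], [-0.3, 2.06], [-1.34, 1.32], [0.26, 2.42], [-1.36, 4.5], [0.01, 1.98], [-2.84, 2.84]. Speed limits (rad/s): [2.79, 2.79, 3.14, 3.14, 3.14, 3.14, 3.14].

INTERFACE

Orientations are given as a 3x3 rotation matrix whose columns are the frame's x, y, z axes.
In Python, from cell import * gives the robot as it stands.
- The arm moves only by the tool arm_command, never from a script. Its argument "rows" is a list of rows, each a list of 3 entries, a list of its own where there are three numbers: the closure, from 0 (fully open) to 1 (shut), then the shift along the tool's x, y, z in mm, then the turn, a rotation vector about the tool's x, y, z in degrees. A call has 1 to 20 rows; each row shifts and turns the commanded pose from where the row before left it, along the tool's axes as they then stand; what a row does not reach is not made up. A row lasts 1/8 s, in which the tool goes at most 62.5 mm and 10.7 degrees, less where a joint would pass 70% of its speed; a pose out of reach is approached as far as the arm can. A call is refused whole if a number of a shift passes 62.5 or a number of a turn 10.7, either way. A call with a gripper value outside its range is refused whole. The fingers move at their own pace and stop on an object; "newtons" is the grip in N (left out, the last holds). Time passes only in rows, so rows that do not move let the fingers close. It gives the time, the measured TCP pose, the force, the opening and the grip force at its end, in the units of the state.
- state(): the state, without advancing time (a new reading comes with each control period).
- read_camera(name): name is "side" or "top"; returns the picture (420x560x3 uint8, blue, green, red); there is no depth.
- camera_model(name): a dict with "fx", "fy", "cx", "cy" (pixels), "k1" (the pictures are not rectified: a ray, as slopes to the right and down, at radius r is drawn at 1 + k1 r^2 times it, then the intrinsics apply), "R" (3x3) and "t" (3): a world point X has camera coordinates R X + t. Camera axes: x right, y down, z forward; pixel columns grow to the right and rows downward; lengths in m; the calibration is good to about 2 mm. A picture is of the moment at which its call begins. camera_model takes no time and is no camera call.
- finish_job(): hands the job in; it is judged then, once.
The state is a dict: "time": time; "joint_pos": joint angles; "dq": joint speeds; "joint_torque": joint torques, N m; "eef_pos": TCP position; "tcp_rot": TCP orientation; "force": force on the tool from outside, world axes, zero at the start; "ft_torque": the same for the moment, N m; "width": finger opening in m; "gripper_force": force on a finger pad.
Only numpy, scipy, OpenCV 4.12 (cv2) and the standard library are available. Lean on these libraries where they do the work, as an engineer would, in place of code of your own. Each camera call takes 0.05 s, during which the arm holds its last target. There are 200 camera calls.

## Working session

There is one attempt and no reset: what is moved stays moved. The work goes in short steps, Python scripts to look and compute and a tool call to move; the robot and the scene stay as the last step left them, time stands still between calls to the robot, and variables do not carry over. Pictures are saved under pics/ and viewed, at most 14 in all, crops included, and the job is handed in when it is done.

Besides the shell and the picture viewer there is one more tool, called after ">>>" in YAML: its name, and indented under it one key for each argument. arm_command: Moves the arm, as the interface text tells. Its arguments: {"type":"object","properties":{"rows":{"type":"array"},"newtons":{"type":"number"}},"required":["rows"]}

```bash
mkdir -p pics; python3 - <<'E'
from cell import *
import cv2
for n in("top","side"):
    cv2.imwrite(f"pics/{n}0.png",cv2.resize(read_camera(n),(800,600),interpolation=cv2.INTER_CUBIC)); print(camera_model(n))
s=state();print(s)
try: print(hold_point_z)
except Exception as e: print(e)
E
```

```text
{'fx': 390.1912744485168, 'fy': 390.1912744485168, 'cx': 282.6715957114232, 'cy': 216.86820673016197, 'k1': 0.015709932353132026, 'R': array([[-0.01658308, -0.99986172, -0.00124281],
       [-0.97172944,  0.01640925, -0.2355263 ],
       [ 0.23551412, -0.00269808, -0.97186718]]), 't': array([0.15132679, 0.56323019, 0.91103535])}
{'fx': 514.2753490666823, 'fy': 514.2753490666823, 'cx': 275.87164560344394, 'cy': 213.81984997073369, 'k1': -0.07398727351940372, 'R': array([[ 0.81000504, -0.58641665, -0.00271118],
       [-0.36897562, -0.506054  , -0.7795937 ],
       [ 0.45579473,  0.63247519, -0.62627973]]), 't': array([-0.36853819,  0.30737243,  1.21653984])}
{'time': 0.1, 'joint_pos': array([-1.1425074 ,  0.61582636, -0.01262684,  1.42470745,  0.00809239,
        1.10342217, -0.04042605]), 'dq': array([-0.0017017 , -0.00118552,  0.00054117, -0.00322272, -0.00053701,
       -0.0013772 , -0.00182995]), 'joint_torque': array([ 8.49461194e-04, -4.60038972e+01,  2.09772242e-01, -1.66242868e+01,
       -6.12376397e-02,  1.69453444e-02,  9.43680129e-05]), 'eef_pos': array([0.28519901, 0.58330291, 0.21760483]), 'tcp_rot': array([[-8.98373192e-01,  4.39231835e-01, -1.00177590e-03],
       [ 4.39232977e-01,  8.98370771e-01, -2.08539181e-03],
       [-1.60042793e-05, -2.31347311e-03, -9.99997324e-01]]), 'force': array([-0.13466239,  0.03223063,  0.55112726]), 'ft_torque': array([-0.02608692, -0.00926987, -0.04892662]), 'gripper_force': 0.0, 'width': 0.09317805247478124}
0.0188
```

View pics/top0.png

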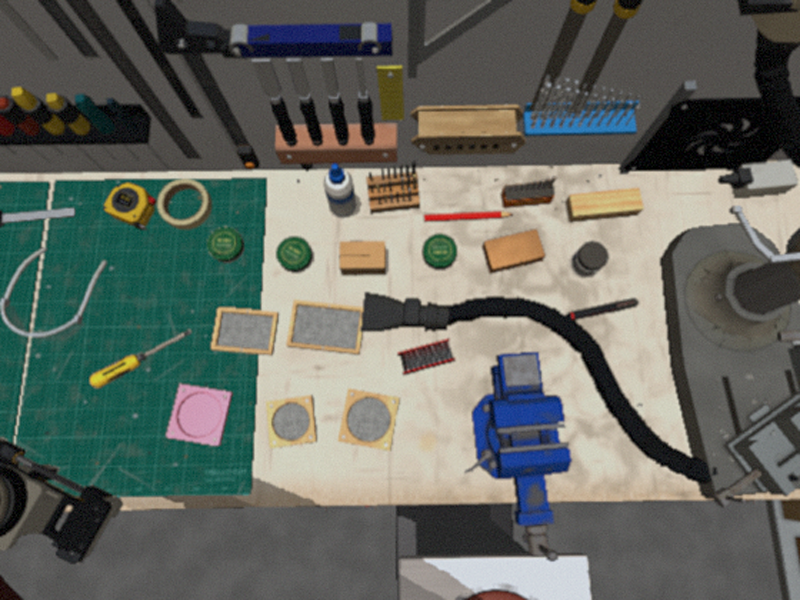

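View pics/side0.png

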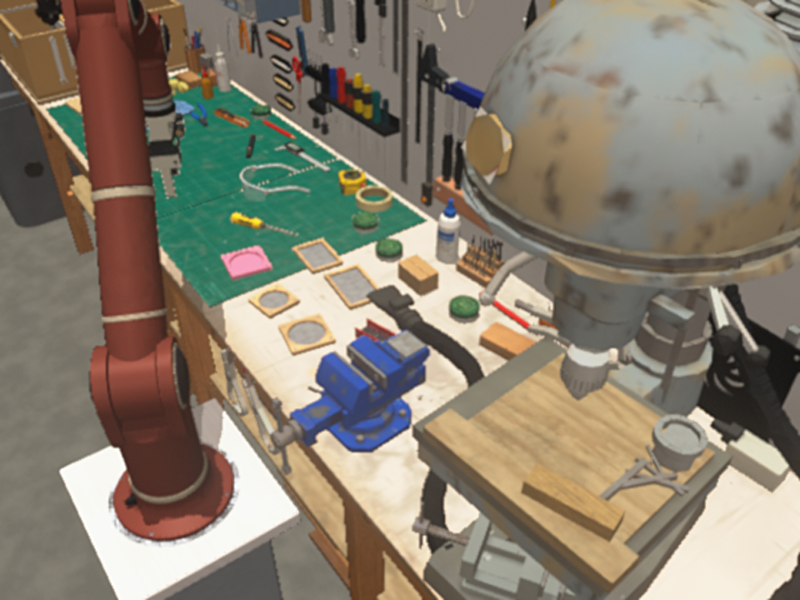

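Top view, in 800x600 pixels:
- There are three green-lidded tins, at (225,243), (294,253) and (439,250). The last is farthest right.
- The carton is at (362,257), the cork block at (514,250) and the jar at (590,258).
- The holders are at (244,330) small oblong, (325,326) large oblong, (291,421) small round and (368,418) large round. A pink look-alike is at (198,415).
- A hose nozzle lies by the block holder at (365,312).

Next I'll measure and confirm in a crop.

```bash
cat > h.py <<'E'
from cell import *
import cv2, numpy as np
def ray(n,px):
    m=camera_model(n);K=np.array([[m['fx'],0,m['cx']],[0,m['fy'],m['cy']],[0,0,1]])
    u=cv2.undistortPoints(np.array(px,float).reshape(-1,1,2),K,np.array([m['k1'],0,0,0,0.])).reshape(-1,2)
    return -m['R'].T@m['t'],np.c_[u,np.ones(len(u))]@m['R']
def toz(n,px,z):
    c,d=ray(n,px);return c+d*((z-c[2])/d[:,2])[:,None]
def tri(p,q):
    c1,d1=ray("top",[p]);c2,d2=ray("side",[q]);A=np.c_[d1[0],-d2[0]]
    s=np.linalg.lstsq(A,c2-c1,rcond=None)[0];a=c1+s[0]*d1[0];b=c2+s[1]*d2[0]
    return (a+b)/2,np.linalg.norm(a-b)
def proj(n,X):
    m=camera_model(n);K=np.array([[m['fx'],0,m['cx']],[0,m['fy'],m['cy']],[0,0,1]])
    return cv2.projectPoints(np.array(X,float).reshape(-1,1,3),cv2.Rodrigues(m['R'])[0],m['t'],K,np.array([m['k1'],0,0,0,0.]))[0].reshape(-1,2)
def blob(mask,box):
    """largest contour in box x0,y0,x1,y1"""
    M=np.zeros_like(mask);x0,y0,x1,y1=box;M[y0:y1,x0:x1]=mask[y0:y1,x0:x1]
    c=cv2.findContours(M,cv2.RETR_EXTERNAL,cv2.CHAIN_APPROX_NONE)[0]
    return max(c,key=cv2.contourArea).reshape(-1,2)
def rect(P):
    (cx,cy),(w,h),a=cv2.minAreaRect((P[:,:2]*1000).astype(np.float32))
    if w>h: w,h,a=h,w,a+90
    return cx,cy,w,h,(a+90)%180-90   # a: direction of the short side from world x, deg
E
python3 - <<'E'
from h import *
im=read_camera("top");cv2.imwrite("pics/raw.png",im)
print("cams",[(-camera_model(n)['R'].T@camera_model(n)['t']).round(3) for n in("top","side")])
hsv=cv2.cvtColor(im,cv2.COLOR_BGR2HSV)
pts={'tin':(307,174),'carton':(253,180),'block':(360,176),'jar':(413,181),'blockside':(360,188),'cartonside':(253,187),'felt':(225,228),'wood':(203,213),'bench':(290,245),'jarlid':(413,176)}
for k,(x,y) in pts.items(): print(k,hsv[y,x],toz("top",[(x,y)],0.02).round(3))
cv2.imwrite("pics/crop1.png",cv2.resize(im[135:335,145:445],(800,533),interpolation=cv2.INTER_CUBIC))
E
```

```text
cams [array([0.335, 0.145, 1.018]), array([-0.143, -0.83 ,  1.001])]
tin [ 63 102 107] [[0.695 0.074 0.02 ]]
carton [ 16 122 195] [[0.681 0.22  0.02 ]]
block [ 14 137 186] [[ 0.687 -0.069  0.02 ]]
jar [12 33 78] [[ 0.67 -0.21  0.02]]
blockside [ 19  45 169] [[ 0.653 -0.067  0.02 ]]
cartonside [ 16 122 148] [[0.661 0.22  0.02 ]]
felt [ 10   6 136] [[0.55  0.293 0.02 ]]
wood [ 25  22 210] [[0.591 0.352 0.02 ]]
bench [  1 139  97] [[0.502 0.124 0.02 ]]
jarlid [18 43 71] [[ 0.685 -0.211  0.02 ]]
```

View pics/crop1.png

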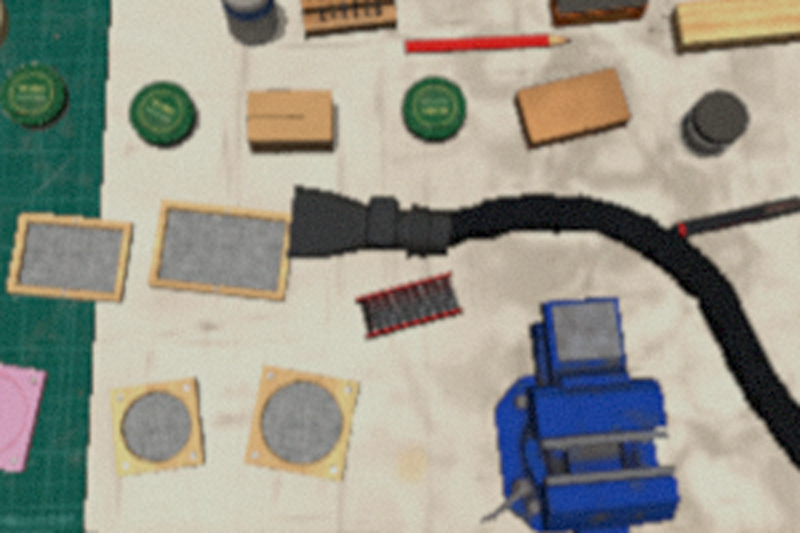

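The crop confirms it. The wax tin is the tin at crop (434,108), which is the rightmost of the three green tins at (35,95), (163,113) and (434,108). The carton is at (290,120), the cork block at (573,107) and the jar at (715,120). The nozzle touches the short right side of the block holder.

```bash
python3 - <<'E'
from h import *
im=cv2.imread("pics/raw.png");hsv=cv2.cvtColor(cv2.GaussianBlur(im,(3,3),0),cv2.COLOR_BGR2HSV)
s=200*0.75
def B(x0,y0,x1,y1): f=.375;return int(145+x0*f),int(135+y0*f),int(145+x1*f),int(135+y1*f)
def I(a,b): return cv2.inRange(hsv,a,b)
cork_c=I((8,85,172),(24,255,255));cork_b=I((8,85,158),(24,255,255))
green=I((45,80,40),(85,255,255));felt=I((0,0,80),(180,32,172));dark=I((0,0,0),(180,120,105))
g=cv2.minEnclosingCircle
for k,m,b,z in [('tin',green,B(390,60,480,155),.022),('carton',cork_c,B(235,75,345,165),.045),('block',cork_b,B(500,55,645,160),.027),
 ('jar',dark,B(680,80,760,165),.057),('carton_h',felt,B(15,218,126,295),.007),('block_h',felt,B(160,208,284,292),.007),('jar_h',felt,B(118,385,197,470),.007),('tin_h',felt,B(255,375,350,472),.007)]:
    c=blob(m,b);P=toz("top",c,z);cv2.drawContours(im,[c.reshape(-1,1,2)],-1,(0,0,255),1)
    (x,y),r=g((P[:,:2]*1000).astype(np.float32))
    print(k,'rect',np.round(rect(P),1),'circ',np.round([x,y,2*r],1),'px',c.mean(0).round(), 'eqd',round(2e3*(cv2.contourArea(P[:,:2].astype(np.float32))/np.pi)**.5,1))
cv2.imwrite("pics/crop2.png",cv2.resize(im[135:335,145:445],(800,533),interpolation=cv2.INTER_NEAREST))
for k,(x,y) in {'viseTop':(367,256),'nozzle':(265,218),'drilltablecorner':(515,320)}.items(): print(k,toz("top",[(x,y)],0.1).round(3))
E
```

```text
tin rect [690.5  72.9  56.7  59.9  88.6] circ [690.2  72.7  63.4] px [308. 176.] eqd 59.7
carton rect [679.1 218.3  47.2  79.6  -1. ] circ [678.7 218.4  89.9] px [253. 178.] eqd 68.7
block rect [691.8 -67.4  55.5 101.8  13.7] circ [692.4 -66.3 111.7] px [360. 174.] eqd 81.3
jar rect [ 657.6 -194.9   48.7   70.4   43.1] circ [ 658.2 -194.3   70.8] px [412. 181.] eqd 58.9
carton_h rect [546.3 436.9  58.5  90.1  -5.8] circ [545.8 437.4 103.8] px [171. 231.] eqd 78.8
block_h rect [551.4 287.2  66.4 113.6  -7.5] circ [551.8 287.6 127.2] px [228. 228.] eqd 94.8
jar_h rect [380.9 346.4  57.3  58.9  -1. ] circ [380.6 346.4  60.3] px [203. 295.] eqd 58.2
tin_h rect [381.7 208.5  69.1  71.9 -45.3] circ [381.8 208.4  72.7] px [258. 293.] eqd 70.0
viseTop [[ 0.459 -0.056  0.1  ]]
nozzle [[0.556 0.185 0.1  ]]
drilltablecorner [[ 0.309 -0.379  0.1  ]]
```

View pics/crop2.png

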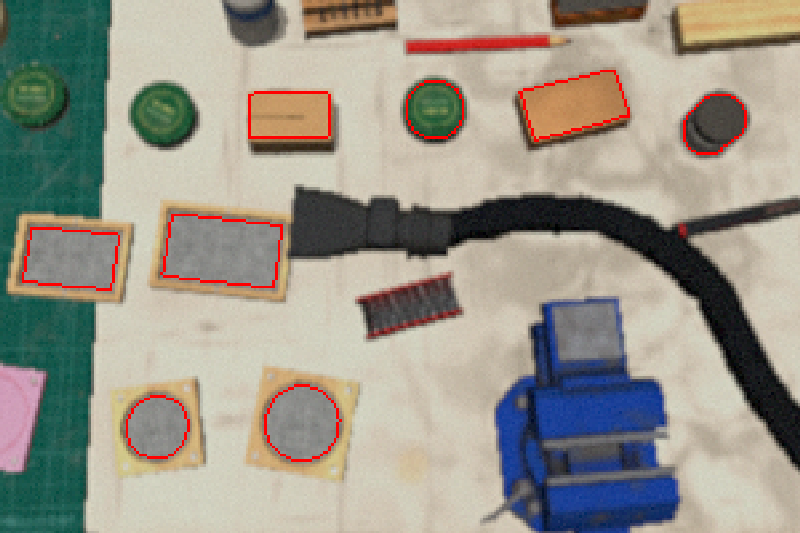

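Masks match the given sizes (about one pixel small, as expected for contours drawn through pixel centres). Before moving I'll check clearances: bottle, bit rack, pencil, vise, nozzle and the jar lid.

```bash
python3 - <<'E'
from h import *
o=lambda *p:[v*.7 for v in p]
for k,a,b in [('bottle tip',(335,172),(450,203)),('vise anvil corner far-left',(502,354),(393,333)),('vise handle',(566,425),(403,388)),('nozzle tip',(366,300),(380,291)),('tin ctr',(439,247),(464,304)),('rack',(412,166),(498,240)),]:
    X,e=tri(o(*a),o(*b));print(k,X.round(3),'gap',e.round(4))
c=lambda x,y:(145+x*.375,135+y*.375)
for k,p,z in [('jar lid ctr',(720,118),.057),('pencil tip',(568,41),.004),('pencil end',(405,47),.004),('bottle base front',(252,44),0),('bottle left',(227,30),.02),('bottle right',(277,30),.02),('rack front L',(303,30),0),('rack front R',(397,26),0),('brush front L',(552,22),0.0),('hose at tin',(540,235),0.0),('hose far',(540,195),.03),('nozzle far',(295,187),.03)]:
    print(k,toz("top",[c(*p)],z).round(3))
E
```

```text
bottle tip [0.792 0.255 0.148] gap 0.0043
vise anvil corner far-left [ 0.463 -0.01   0.122] gap 0.0286
vise handle [ 0.373 -0.119  0.112] gap 0.0248
nozzle tip [0.586 0.216 0.021] gap 0.0221
tin ctr [0.696 0.074 0.022] gap 0.0045
rack [0.822 0.122 0.108] gap 0.0033
jar lid ctr [[ 0.663 -0.202  0.057]]
pencil tip [[ 0.768 -0.071  0.004]]
pencil end [[0.764 0.099 0.004]]
bottle base front [[0.772 0.259 0.   ]]
bottle left [[0.779 0.283 0.02 ]]
bottle right [[0.779 0.231 0.02 ]]
rack front L [[0.787 0.206 0.   ]]
rack front R [[0.79  0.107 0.   ]]
brush front L [[ 0.792 -0.057  0.   ]]
hose at tin [[ 0.562 -0.031  0.   ]]
hose far [[ 0.595 -0.028  0.03 ]]
nozzle far [[0.608 0.212 0.03 ]]
```

```bash
cat > plan.py <<'E'
import sys,math
from h import *
# usage: plan.py x,y,z,yaw[,speed] ...  (mm, deg): prints steps (number of rows x row) in tool axes, from the measured pose
s=state();R=s['tcp_rot'];p=s['eef_pos']*1000;yaw=math.degrees(math.atan2(R[1,1],R[0,1]))
print('t',round(s['time'],2),'at',p.round(1),'yaw',round(yaw,1),'w',round(s['width']*1000,1),'F',s['force'].round(1),'tilt',R[2,:2].round(4))
for a in sys.argv[1:]:
    x,y,z,w,*v=map(float,a.split(','));v=v[0] if v else 50
    dy=(w-yaw+90)%180-90 if abs(w-yaw)>0 else 0
    nt=math.ceil(abs(dy)/10-1e-6) if abs(dy)>.5 else 0
    if nt: print(f' turn {nt} x [0,0,{-dy/nt:.2f}]'); yaw+=dy
    c,q=math.cos(math.radians(yaw)),math.sin(math.radians(yaw))
    ty=np.array([c,q,0]);tx=np.array([-q,c,0])   # tool y, x (z down)
    d=np.array([x,y,z])-p;m=np.array([d@tx,d@ty,-d[2]]);n=max(1,math.ceil(np.linalg.norm(d)/v))
    print(f' move {n} x',(m/n).round(1),'total',m.round(1));p=np.array([x,y,z])
E
python3 plan.py 692,73,130,90 692,73,9,90,30
```

```text
t 0.15 at [285.2 583.4 217.7] yaw 63.9 w 93.1 F [ 0.3 -0.5  0.4] tilt [-0.    -0.002]
 turn 3 x [0,0,-8.68]
 move 14 x [-29.1 -36.5   6.3] total [-406.8 -510.4   87.7]
 move 5 x [ 0.   0.  24.2] total [  0.   0. 121.]
```

>>> arm_command:
  rows:
    - [0.12,[0,0,0],[0,0,-8.7]]
    - [0.12,[0,0,0],[0,0,-8.7]]
    - [0.12,[0,0,0],[0,0,-8.7]]
    - [0.12,[-29,-36.5,0],[0,0,0]]
    - [0.12,[-29,-36.5,0],[0,0,0]]
    - [0.12,[-29,-36.5,0],[0,0,0]]
    - [0.12,[-29,-36.5,0],[0,0,0]]
    - [0.12,[-29,-36.5,0],[0,0,0]]
    - [0.12,[-29,-36.5,0],[0,0,0]]
    - [0.12,[-29,-36.5,0],[0,0,0]]
    - [0.12,[-29,-36.5,0],[0,0,0]]
    - [0.12,[-29,-36.5,0],[0,0,0]]
    - [0.12,[-29,-36.5,0],[0,0,0]]
    - [0.12,[-29,-36.5,0],[0,0,0]]
    - [0.12,[-29,-36.5,10],[0,0,0]]
    - [0.12,[-29,-36.5,30],[0,0,0]]
    - [0.12,[-29,-36,40],[0,0,0]]
    - [0.12,[0,0,0],[0,0,0]]
    - [0.12,[0,0,0],[0,0,0]]
  newtons: 20

```text
time: 2.52
eef_pos: [0.6916, 0.0749, 0.1385]
tcp_rot: [[-1.0, -0.001, -0.001], [-0.001, 1.0, 0.002], [0.001, 0.002, -1.0]]
force: [0.2, 1.7, 0.0]
width: 0.0818
gripper_force: 0.0
```

```bash
python3 plan.py 692,73,9,90,20; python3 - <<'E'
from h import *
for n in("top","side"):
    im=read_camera(n);s=state()['eef_pos']
    p=proj(n,[s])[0].astype(int);print(n,p)
    x,y=[int(v) for v in proj(n,[[.692,.073,.02]])[0]];x0=max(0,x-65);y0=max(0,y-65)
    c=im[y0:y0+110,x0:x0+130];cv2.imwrite(f"pics/{n}_a.png",c)
a,b=[cv2.resize(cv2.imread(f"pics/{n}_a.png"),(400,340),interpolation=cv2.INTER_CUBIC) for n in("top","side")]
cv2.imwrite("pics/a.png",np.hstack([a,b]))
E
```

```text
t 2.52 at [691.6  74.9 138.5] yaw 90.1 w 81.8 F [0.2 1.7 0. ] tilt [0.0008 0.0015]
 move 7 x [-0.1 -0.3 18.5] total [ -0.4  -1.9 129.5]
top [309 158]
side [326 180]
```

View pics/a.png

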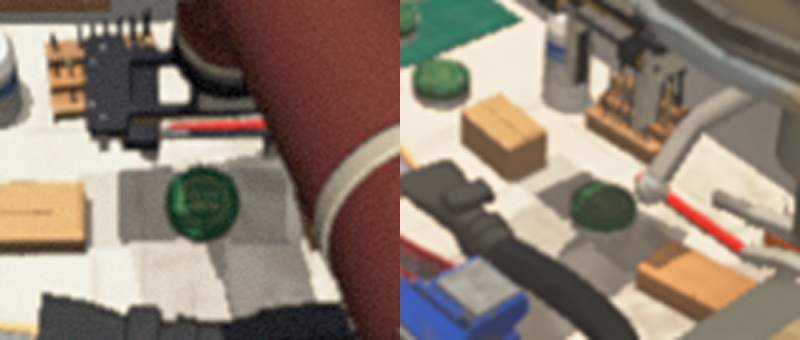

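Left is the top view, right the side view. The open gripper stands over the rightmost tin at (203,205) and nothing is near the fingers' path. Descend and grip.

>>> arm_command:
  rows:
    - [0.12,[0,-2,20],[0,0,0]]
    - [0.12,[0,0,25],[0,0,0]]
    - [0.12,[0,0,25],[0,0,0]]
    - [0.12,[0,0,25],[0,0,0]]
    - [0.12,[0,0,20],[0,0,0]]
    - [0.12,[0,0,12],[0,0,0]]
    - [0.12,[0,0,0],[0,0,0]]
    - [0.12,[0,0,0],[0,0,0]]
    - [0.5,[0,0,0],[0,0,0]]
    - [0.5,[0,0,0],[0,0,0]]
    - [0.5,[0,0,0],[0,0,0]]
    - [0.5,[0,0,0],[0,0,0]]
  newtons: 20

```text
time: 4.12
eef_pos: [0.6924, 0.0723, 0.0123]
tcp_rot: [[-1.0, -0.001, 0.001], [-0.001, 1.0, 0.001], [-0.001, 0.001, -1.0]]
force: [-0.7, 1.3, 2.3]
width: 0.0627
gripper_force: 20.0
```

>>> arm_command:
  rows:
    - [0.5,[0,0,-10],[0,0,0]]
    - [0.5,[0,0,-25],[0,0,0]]
    - [0.5,[0,0,-40],[0,0,0]]
    - [0.5,[0,0,-40],[0,0,0]]
    - [0.5,[0,0,-25],[0,0,0]]
    - [0.5,[0,0,0],[0,0,0]]
    - [0.5,[0,0,0],[0,0,0]]

```text
time: 5.0
eef_pos: [0.6906, 0.0712, 0.15]
tcp_rot: [[-1.0, -0.001, -0.003], [-0.001, 1.0, -0.001], [0.003, -0.001, -1.0]]
force: [-1.1, 1.2, -2.0]
width: 0.0626
gripper_force: 20.0
```

```bash
python3 plan.py 382,208,110,90,45 382,208,14.5,90,20; python3 - <<'E'
from h import *
s=state()['eef_pos'];C=s+[0,0,.01]
o=[]
for n in("top","side"):
    im=read_camera(n);cv2.imwrite(f"pics/{n}_b.png",im)
    p=proj(n,[C])[0];print(n,p.round(1));x,y=p.astype(int)
    hsv=cv2.cvtColor(im,cv2.COLOR_BGR2HSV);m=cv2.inRange(hsv,(45,80,25),(85,255,255))
    try:
        c=blob(m,(x-25,y-25,x+25,y+25));print('green bbox',cv2.boundingRect(c),'at z top',toz(n,[c.mean(0)],C[2]).round(3),C.round(3))
    except Exception as e:print(e)
    o.append(cv2.resize(im[max(0,y-45):y+45,x-50:x+50],(400,360),interpolation=cv2.INTER_CUBIC))
cv2.imwrite("pics/b.png",np.hstack(o))
E
```

```text
t 5.0 at [690.6  71.2 150. ] yaw 90.0 w 62.6 F [-1.1  1.2 -2. ] tilt [ 0.0033 -0.0009]
 move 8 x [38.6 17.1  5. ] total [308.6 136.9  40. ]
 move 5 x [ 0.   0.  19.1] total [ 0.   0.  95.5]
top [311.8 155.5]
green bbox (300, 153, 27, 17) at z top [[0.68  0.069 0.16 ]] [0.691 0.071 0.16 ]
side [327.6 176.2]
max() iterable argument is empty
```

View pics/b.png

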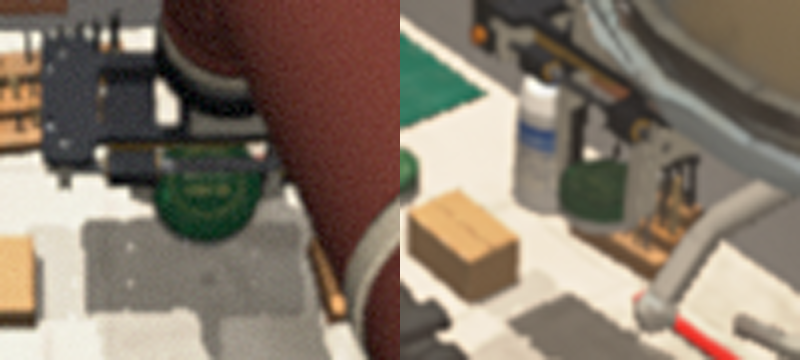

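The tin is up and held at a width of 62.6 mm. Its lid is half hidden by the gripper, so I'll check tilt numerically from the near edge.

```bash
python3 - <<'E'
from h import *
im=cv2.imread("pics/top_b.png");hsv=cv2.cvtColor(im,cv2.COLOR_BGR2HSV);m=cv2.inRange(hsv,(45,80,25),(85,255,255))
c=blob(m,(290,140,340,190));lo=c[c[:,1]==c[:,1].max()].mean(0)
for z in(.163,.138): print(z,'near edge',toz("top",[lo],z).round(3),'left',toz("top",[c[c[:,0].argmin()]],z).round(3),'right',toz("top",[c[c[:,0].argmax()]],z).round(3))
im=cv2.imread("pics/side_b.png");hsv=cv2.cvtColor(im,cv2.COLOR_BGR2HSV)
print("top proj of level tin near edge",proj("side",[[.658,.071,.163],[.658,.071,.138],[.691,.104,.163],[.668,.095,.163]]).round(0).tolist())
m=cv2.inRange(hsv,(40,50,20),(90,255,255));c=blob(m,(310,165,345,205));print(cv2.boundingRect(c))
print([hsv[y,322].tolist() for y in range(168,192,2)])
E
```

```text
0.163 near edge [[0.656 0.072 0.163]] left [[0.689 0.099 0.163]] right [[0.692 0.038 0.163]]
0.138 near edge [[0.665 0.07  0.138]] left [[0.699 0.098 0.138]] right [[0.703 0.035 0.138]]
top proj of level tin near edge [[319.0, 179.0], [319.0, 186.0], [320.0, 170.0], [316.0, 174.0]]
(317, 171, 16, 16)
[[17, 50, 102], [21, 47, 92], [47, 70, 66], [47, 73, 70], [47, 75, 68], [47, 69, 67], [48, 67, 65], [51, 71, 68], [50, 69, 67], [21, 37, 109], [14, 61, 121], [14, 88, 124]]
```

The near edge is at x = 0.656, against 0.657 expected for a level tin, so it is level and centred. Carry it to the tin holder.

>>> arm_command:
  rows:
    - [0.5,[20,9,0],[0,0,0]]
    - [0.5,[36,16,0],[0,0,0]]
    - [0.5,[36,16,0],[0,0,0]]
    - [0.5,[36,16,0],[0,0,0]]
    - [0.5,[36,16,0],[0,0,0]]
    - [0.5,[36,16,0],[0,0,0]]
    - [0.5,[36,16,0],[0,0,0]]
    - [0.5,[36,16,20],[0,0,0]]
    - [0.5,[26,11,20],[0,0,0]]
    - [0.5,[10.5,5,10],[0,0,0]]
    - [0.5,[0,0,20],[0,0,0]]
    - [0.5,[0,0,20],[0,0,0]]
    - [0.5,[0,0,0],[0,0,0]]
    - [0.5,[0,0,0],[0,0,0]]

```text
time: 6.85
eef_pos: [0.3834, 0.2085, 0.0618]
tcp_rot: [[-1.0, -0.001, -0.0], [-0.001, 1.0, -0.0], [0.0, -0.0, -1.0]]
force: [-0.3, -0.6, -1.5]
width: 0.0626
gripper_force: 20.0
```

```bash
python3 plan.py 382,208.5,17,90,20
```

```text
t 6.85 at [383.4 208.5  61.8] yaw 90.0 w 62.6 F [-0.3 -0.6 -1.5] tilt [ 0.0001 -0.    ]
 move 3 x [ 0.5 -0.  14.9] total [ 1.4 -0.  44.8]
```

>>> arm_command:
  rows:
    - [0.5,[1,0,15],[0,0,0]]
    - [0.5,[0.5,0,15],[0,0,0]]
    - [0.5,[0,0,8],[0,0,0]]
    - [0.5,[0,0,4],[0,0,0]]
    - [0.5,[0,0,3],[0,0,0]]
    - [0.5,[0,0,0],[0,0,0]]
    - [0.5,[0,0,0],[0,0,0]]

```text
time: 7.72
eef_pos: [0.382, 0.2085, 0.0169]
tcp_rot: [[-1.0, -0.001, 0.0], [-0.001, 1.0, 0.0], [-0.0, 0.0, -1.0]]
force: [0.1, 0.7, -1.1]
width: 0.0626
gripper_force: 20.0
```

>>> arm_command:
  rows:
    - [0.5,[0,0,0.7],[0,0,0]]
    - [0.5,[0,0,0],[0,0,0]]
    - [0.2,[0,0,0],[0,0,0]]
    - [0.12,[0,0,0],[0,0,0]]
    - [0.12,[0,0,0],[0,0,0]]
    - [0.12,[0,0,-8],[0,0,0]]
    - [0.12,[0,0,-25],[0,0,0]]
    - [0.12,[0,0,-40],[0,0,0]]
    - [0.12,[0,0,-60],[0,0,0]]
    - [0.12,[0,0,-60],[0,0,0]]

```text
time: 8.98
eef_pos: [0.3813, 0.2082, 0.2112]
tcp_rot: [[-1.0, -0.001, -0.0], [-0.001, 1.0, 0.0], [0.0, 0.0, -1.0]]
force: [0.9, 0.4, -1.3]
width: 0.0819
gripper_force: 0.0
```

```bash
python3 plan.py 640,0,200,90 663,-202,150,90 663,-202,15,90,20
```

```text
t 8.97 at [381.3 208.2 211.2] yaw 90.0 w 81.9 F [ 0.9  0.4 -1.3] tilt [0. 0.]
 move 7 x [-36.9 -29.8   1.6] total [-258.5 -208.4   11.2]
 move 5 x [ -4.6 -40.4  10. ] total [ -22.8 -202.    50. ]
 move 7 x [ 0.   0.  19.3] total [  0.   0. 135.]
```

>>> arm_command:
  rows:
    - [0.2,[-37,-30,0],[0,0,0]]
    - [0.2,[-37,-30,0],[0,0,0]]
    - [0.2,[-37,-30,0],[0,0,0]]
    - [0.2,[-37,-30,0],[0,0,0]]
    - [0.2,[-37,-30,0],[0,0,0]]
    - [0.2,[-37,-30,0],[0,0,0]]
    - [0.2,[-37,-30,0],[0,0,0]]
    - [0.2,[-4.5,-40,0],[0,0,0]]
    - [0.2,[-4.5,-40,0],[0,0,0]]
    - [0.2,[-4.5,-40,10],[0,0,0]]
    - [0.2,[-4.5,-40,30],[0,0,0]]
    - [0.2,[-4.5,-40,30],[0,0,0]]
    - [0.2,[0,0,20],[0,0,0]]
    - [0.2,[0,0,0],[0,0,0]]
    - [0.2,[0,0,0],[0,0,0]]

```text
time: 10.85
eef_pos: [0.6644, -0.2002, 0.1203]
tcp_rot: [[-1.0, -0.002, 0.002], [-0.002, 1.0, 0.0], [-0.002, 0.0, -1.0]]
force: [-0.3, 0.7, 0.5]
width: 0.0744
gripper_force: 0.0
```

```bash
python3 plan.py 663,-202,15,90,20; python3 - <<'E'
from h import *
im=read_camera("top");cv2.imwrite("pics/top_c.png",im)
c=(int(.0),)
o=[]
for P in([.66,-.2,.06],[.382,.2085,.02]):
    x,y=proj("top",[P])[0].astype(int);o.append(cv2.resize(im[y-40:y+40,x-45:x+45],(400,356),interpolation=cv2.INTER_CUBIC))
hsv=cv2.cvtColor(im,cv2.COLOR_BGR2HSV);c=blob(cv2.inRange(hsv,(45,80,25),(85,255,255)),(230,265,290,320))
P=toz("top",c,.027);(x,y),r=cv2.minEnclosingCircle((P[:,:2]*1000).astype(np.float32));print('tin in holder',x,y,2*r)
cv2.imwrite("pics/c.png",np.hstack(o))
E
```

```text
t 10.85 at [ 664.4 -200.2  120.3] yaw 90.1 w 74.4 F [-0.3  0.7  0.5] tilt [-0.0018  0.0004]
 move 6 x [ 0.2 -0.3 17.5] total [  1.4  -1.8 105.3]
tin in holder 381.6131896972656 207.07461547851562 63.51103591918945
```

View pics/c.png

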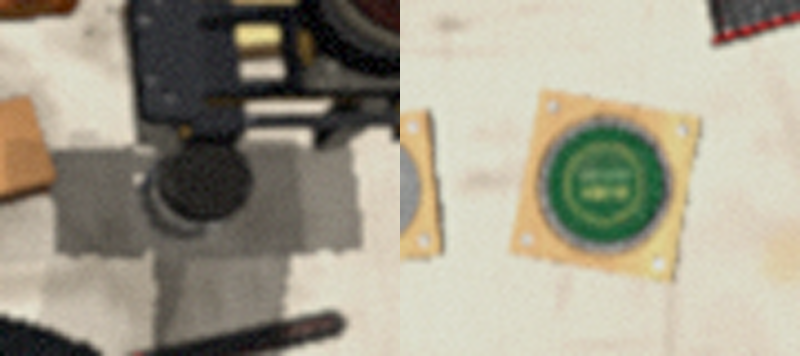

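The tin sits centred and flat in its pocket (right half). In the left half the jar lid is at (205,182), with the gripper just above it and centred.

>>> arm_command:
  rows:
    - [0.2,[1.5,-2,20],[0,0,0]]
    - [0.2,[0,0,25],[0,0,0]]
    - [0.2,[0,0,25],[0,0,0]]
    - [0.2,[0,0,20],[0,0,0]]
    - [0.2,[0,0,13],[0,0,0]]
    - [0.2,[0,0,0],[0,0,0]]
    - [0.2,[0,0,0],[0,0,0]]
    - [0.6,[0,0,0],[0,0,0]]
    - [0.6,[0,0,0],[0,0,0]]
    - [0.6,[0,0,0],[0,0,0]]
    - [0.6,[0,0,0],[0,0,0]]

```text
time: 12.28
eef_pos: [0.6624, -0.2031, 0.0164]
tcp_rot: [[-1.0, -0.001, 0.0], [-0.001, 1.0, 0.0], [-0.0, 0.0, -1.0]]
force: [-0.6, 0.4, 2.3]
width: 0.0521
gripper_force: 20.0
```

```bash
python3 plan.py 663,-202,165,90 640,0,165,90 381,346,120,90
```

```text
t 12.28 at [ 662.4 -203.1   16.4] yaw 90.1 w 52.1 F [-0.6  0.4  2.3] tilt [-0.0005  0.0002]
 move 3 x [ -0.2   0.4 -49.5] total [  -0.6    1.1 -148.6]
 move 5 x [ 4.6 40.4 -0. ] total [ 22.8 202.   -0. ]
 move 9 x [28.7 38.5  5. ] total [258.7 346.2  45. ]
```

Lift by 150, retrace, then go to the jar holder.

>>> arm_command:
  rows:
    - [0.6,[0,0,-15],[0,0,0]]
    - [0.6,[0,0,-45],[0,0,0]]
    - [0.6,[0,0,-50],[0,0,0]]
    - [0.6,[0,10,-40],[0,0,0]]
    - [0.6,[4.5,40,0],[0,0,0]]
    - [0.6,[4.5,40,0],[0,0,0]]
    - [0.6,[4.5,40,0],[0,0,0]]
    - [0.6,[4.5,40,0],[0,0,0]]
    - [0.6,[4.5,33,0],[0,0,0]]
    - [0.6,[29,38.5,0],[0,0,0]]
    - [0.6,[29,38.5,0],[0,0,0]]
    - [0.6,[29,38.5,0],[0,0,0]]
    - [0.6,[29,38.5,0],[0,0,0]]
    - [0.6,[29,38.5,0],[0,0,0]]
    - [0.6,[29,38.5,0],[0,0,0]]
    - [0.6,[29,38.5,10],[0,0,0]]
    - [0.6,[29,38.5,20],[0,0,0]]
    - [0.6,[29,38.5,20],[0,0,0]]
    - [0.6,[0,0,15],[0,0,0]]
    - [0.6,[0,0,0],[0,0,0]]

```text
time: 14.78
eef_pos: [0.3781, 0.3448, 0.1004]
tcp_rot: [[-1.0, -0.001, -0.001], [-0.001, 1.0, -0.002], [0.001, -0.002, -1.0]]
force: [0.9, 0.6, -1.5]
width: 0.0523
gripper_force: 20.0
```

```bash
python3 plan.py 381,346,21,90,20; python3 - <<'E'
from h import *
o=[]
s=state()['eef_pos'];print(s,state()['width'])
for n in("top","side"):
    im=read_camera(n);cv2.imwrite(f"pics/{n}_d.png",im);x,y=proj(n,[s])[0].astype(int)
    print(n,(x,y),proj(n,[s+[0,0,.0406],s+[-.027,0,.0406],s+[-.027,0,-.0164]]).round(1).tolist())
    o.append(cv2.resize(im[y-40:y+40,x-45:x+45],(400,356),interpolation=cv2.INTER_CUBIC))
cv2.imwrite("pics/d.png",np.hstack(o))
E
```

```text
t 14.78 at [378.1 344.8 100.4] yaw 90.0 w 52.3 F [ 0.9  0.6 -1.5] tilt [ 0.0009 -0.0025]
 move 4 x [-0.7  0.3 19.9] total [-2.9  1.2 79.4]
[0.37814726 0.34479191 0.10040713] 0.052255454118446606
top (np.int64(196), np.int64(293)) [[192.1, 293.1], [191.6, 305.7], [197.2, 306.0]]
side (np.int64(187), np.int64(185)) [[186.4, 174.5], [178.3, 177.5], [180.6, 193.1]]
```

View pics/d.png

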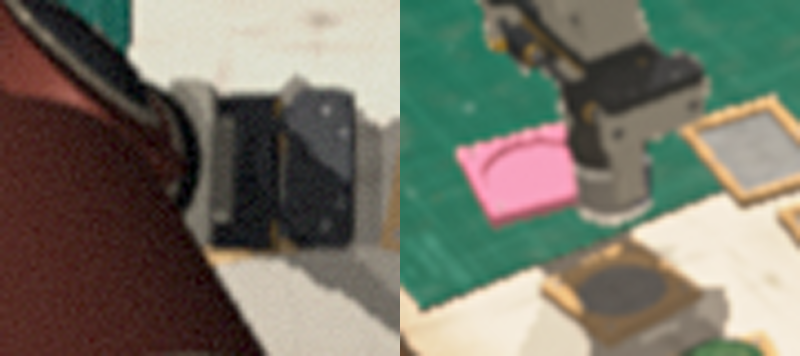

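The jar hangs upright under the gripper at (612,190) in the right half, above the jar holder. Lower it.

>>> arm_command:
  rows:
    - [0.6,[-2.5,1.5,20],[0,0,0]]
    - [0.6,[0,0,20],[0,0,0]]
    - [0.6,[0,0,20],[0,0,0]]
    - [0.6,[0,0,10],[0,0,0]]
    - [0.6,[0,0,5],[0,0,0]]
    - [0.6,[0,0,3.5],[0,0,0]]
    - [0.6,[0,0,0],[0,0,0]]
    - [0.6,[0,0,0],[0,0,0]]

```text
time: 15.88
eef_pos: [0.3809, 0.3477, 0.0228]
tcp_rot: [[-1.0, -0.001, 0.001], [-0.001, 1.0, 0.001], [-0.001, 0.001, -1.0]]
force: [0.4, -0.1, -2.3]
width: 0.0521
gripper_force: 20.0
```

>>> arm_command:
  rows:
    - [0.6,[0,-1,1.5],[0,0,0]]
    - [0.6,[0,0,1],[0,0,0]]
    - [0.6,[0,0,0],[0,0,0]]
    - [0.3,[0,0,0],[0,0,0]]
    - [0.25,[0,0,0],[0,0,0]]
    - [0.25,[0,0,0],[0,0,0]]
    - [0.25,[0,0,-8],[0,0,0]]
    - [0.25,[0,0,-25],[0,0,0]]
    - [0.25,[0,0,-50],[0,0,0]]
    - [0.25,[0,0,-60],[0,0,0]]
    - [0.25,[0,0,-40],[0,0,0]]

```text
time: 17.25
eef_pos: [0.3811, 0.347, 0.2063]
tcp_rot: [[-1.0, -0.001, 0.003], [-0.001, 1.0, 0.003], [-0.003, 0.003, -1.0]]
force: [-0.5, 0.7, 0.0]
width: 0.0696
gripper_force: 0.0
```

```bash
python3 plan.py 600,100,200,14 690,-67,120,14 691,-67,9,14,20
```

```text
t 17.25 at [381.1 347.  206.3] yaw 90.0 w 69.6 F [-0.5  0.7  0. ] tilt [-0.0027  0.0027]
 turn 8 x [0,0,9.51]
 move 7 x [-41.8  21.8   0.9] total [-292.6  152.6    6.3]
 move 5 x [-36.8   9.4  16. ] total [-183.8   46.9   80. ]
 move 6 x [-0.   0.2 18.5] total [ -0.2   1.  111. ]
```

>>> arm_command:
  rows:
    - [0.18,[0,0,0],[0,0,9.5]]
    - [0.18,[0,0,0],[0,0,9.5]]
    - [0.18,[0,0,0],[0,0,9.5]]
    - [0.18,[0,0,0],[0,0,9.5]]
    - [0.18,[0,0,0],[0,0,9.5]]
    - [0.18,[0,0,0],[0,0,9.5]]
    - [0.18,[0,0,0],[0,0,9.5]]
    - [0.18,[0,0,0],[0,0,9.5]]
    - [0.18,[-42,22,0],[0,0,0]]
    - [0.18,[-42,22,0],[0,0,0]]
    - [0.18,[-42,22,0],[0,0,0]]
    - [0.18,[-42,22,0],[0,0,0]]
    - [0.18,[-42,22,0],[0,0,0]]
    - [0.18,[-42,22,0],[0,0,0]]
    - [0.18,[-42,22,0],[0,0,0]]
    - [0.18,[-36.5,9,0],[0,0,0]]
    - [0.18,[-36.5,9,0],[0,0,0]]
    - [0.18,[-36.5,9,20],[0,0,0]]
    - [0.18,[-36.5,9,20],[0,0,0]]
    - [0.18,[-36.5,9,20],[0,0,0]]

```text
time: 19.75
eef_pos: [0.6897, -0.0682, 0.1428]
tcp_rot: [[-0.243, 0.97, 0.0], [0.97, 0.243, 0.001], [0.001, 0.0, -1.0]]
force: [0.5, -0.3, 0.2]
width: 0.0759
gripper_force: 0.0
```

>>> arm_command:
  rows:
    - [0.18,[0,0,15],[0,0,0]]
    - [0.18,[0,0,0],[0,0,0]]
    - [0.18,[0,0,0],[0,0,0]]

```text
time: 20.12
eef_pos: [0.6897, -0.0653, 0.1288]
tcp_rot: [[-0.245, 0.97, 0.001], [0.97, 0.245, 0.001], [0.001, 0.001, -1.0]]
force: [-0.2, -0.7, 0.6]
width: 0.0765
gripper_force: 0.0
```

```bash
python3 plan.py 691,-67,9,14,20; python3 - <<'E'
from h import *
o=[]
for n in("top","side"):
    im=read_camera(n);cv2.imwrite(f"pics/{n}_e.png",im);x,y=proj(n,[[.691,-.067,.027]])[0].astype(int)
    if n=="side": im=im[:, :];x,y=proj(n,[[.381,.347,.04]])[0].astype(int)
    o.append(cv2.resize(im[y-40:y+40,x-45:x+45],(400,356),interpolation=cv2.INTER_CUBIC))
cv2.imwrite("pics/e.png",np.hstack(o))
E
```

```text
t 20.12 at [689.7 -65.3 128.8] yaw 14.2 w 76.5 F [-0.2 -0.7  0.6] tilt [0.0011 0.0014]
 move 6 x [-0.3  0.1 20. ] total [ -2.    0.9 119.8]
```

View pics/e.png

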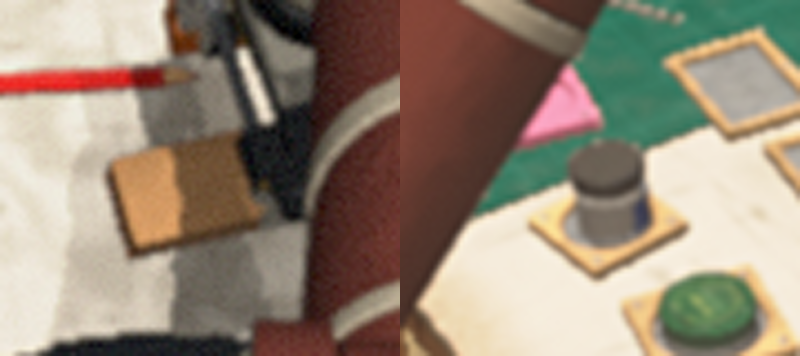

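The jar stands upright in its pocket (right half) with the tin beside it. The gripper is over the block (left half) and clears the pencil tip. Descend and grip.

>>> arm_command:
  rows:
    - [0.18,[-2,1,20],[0,0,0]]
    - [0.18,[0,0,25],[0,0,0]]
    - [0.18,[0,0,25],[0,0,0]]
    - [0.18,[0,0,25],[0,0,0]]
    - [0.18,[0,0,16],[0,0,0]]
    - [0.18,[0,0,8],[0,0,0]]
    - [0.18,[0,0,0],[0,0,0]]
    - [0.18,[0,0,0],[0,0,0]]
    - [0.6,[0,0,0],[0,0,0]]
    - [0.6,[0,0,0],[0,0,0]]
    - [0.6,[0,0,0],[0,0,0]]
    - [0.6,[0,0,0],[0,0,0]]
  newtons: 20

```text
time: 21.72
eef_pos: [0.6912, -0.0692, 0.0095]
tcp_rot: [[-0.243, 0.97, 0.001], [0.97, 0.243, 0.0], [-0.0, 0.001, -1.0]]
force: [-0.9, 0.3, 2.0]
width: 0.0588
gripper_force: 19.9
```

```bash
python3 plan.py 690,-67,130,14 551,287,110,-6; python3 - <<'E'
from h import *
# holder angle from felt edges
im=cv2.imread("pics/raw.png");hsv=cv2.cvtColor(cv2.GaussianBlur(im,(3,3),0),cv2.COLOR_BGR2HSV)
f=cv2.inRange(hsv,(0,0,80),(180,32,172))
for k,b in(('block',(205,213,251,244)),('carton',(150,216,192,245))):
    P=toz("top",blob(f,b),.007)[:,:2]*1000;cx,cy,w,h,a=rect(P);c=P-[cx,cy];t=np.radians(-6)
    u=np.array([np.cos(t),np.sin(t)]);v=np.array([-u[1],u[0]]);r=[]
    for s in(1,-1):
        E=c[(s*(c@u)>w/2-5)&(abs(c@v)<h/2-8)];l=cv2.fitLine(E.astype(np.float32),cv2.DIST_HUBER,0,.01,.01).ravel();r.append(-np.degrees(np.arctan(l[0]/l[1])))
    print(k,'long-edge short-axis yaw',np.round(r,1))
E
```

```text
t 21.73 at [691.2 -69.2   9.5] yaw 14.0 w 58.8 F [-0.9  0.3  2. ] tilt [-0.0002  0.0008]
 move 3 x [  0.8  -0.2 -40.2] total [   2.4   -0.6 -120.5]
 turn 3 x [0,0,6.68]
 move 8 x [ 42.2 -21.9   2.5] total [ 337.5 -175.2   20. ]Traceback (most recent call last):
  File "<stdin>", line 9, in <module>
cv2.error: OpenCV(4.12.0) /io/opencv/modules/imgproc/src/linefit.cpp:50: error: (-215:Assertion failed) count > 0 in function 'fitLine2D_wods'
```

>>> arm_command:
  rows:
    - [0.6,[0,0,-15],[0,0,0]]
    - [0.6,[0,0,-40],[0,0,0]]
    - [0.6,[0,0,-50],[0,0,0]]
    - [0.6,[0,0,-35],[0,0,0]]
    - [0.6,[0,0,0],[0,0,6.5]]
    - [0.6,[0,0,0],[0,0,6.5]]
    - [0.6,[0,0,0],[0,0,6.5]]
    - [0.6,[42,-22,0],[0,0,0]]
    - [0.6,[42,-22,0],[0,0,0]]
    - [0.6,[42,-22,0],[0,0,0]]
    - [0.6,[42,-22,0],[0,0,0]]
    - [0.6,[42,-22,0],[0,0,0]]
    - [0.6,[42,-22,0],[0,0,0]]
    - [0.6,[42,-22,0],[0,0,0]]
    - [0.6,[42,-22,20],[0,0,0]]
    - [0.6,[0,0,20],[0,0,0]]
    - [0.6,[0,0,0],[0,0,0]]
    - [0.6,[0,0,0],[0,0,0]]

```text
time: 23.98
eef_pos: [0.5487, 0.281, 0.1101]
tcp_rot: [[0.097, 0.995, 0.002], [0.995, -0.097, -0.0], [0.0, 0.002, -1.0]]
force: [-0.2, 0.3, -0.5]
width: 0.0587
gripper_force: 19.9
```

```bash
python3 plan.py 551,286,14,-6; python3 - <<'E'
from h import *
c=lambda x,y:(145+x*.375,135+y*.375)
for k,Q in(('block',[(163,202),(290,213),(283,299),(150,288)]),('carton',[(19,213),(132,224),(124,300),(8,290)])):
    P=toz("top",[c(*q) for q in Q],.01)[:,:2]*1000
    e=[P[0]-P[1],P[3]-P[2],P[0]-P[3],P[1]-P[2]]
    print(k,P.mean(0).round(1),[(round(np.linalg.norm(v)),round(np.degrees(np.arctan2(v[1],v[0])),1)) for v in e])
s=state()['eef_pos'];o=[]
for n in("top","side"):
    im=read_camera(n);cv2.imwrite(f"pics/{n}_f.png",im);x,y=proj(n,[s])[0].astype(int)
    o.append(cv2.resize(im[y-40:y+40,x-45:x+45],(400,356),interpolation=cv2.INTER_CUBIC))
cv2.imwrite("pics/f.png",np.hstack(o))
E
```

```text
t 23.98 at [548.7 281.  110.1] yaw -5.6 w 58.7 F [-0.2  0.3 -0.5] tilt [0.0001 0.0018]
 move 2 x [ 2.6  0.9 48. ] total [ 5.2  1.8 96.1]
block [549.7 286.4] [(128, np.float64(83.9)), (131, np.float64(84.3)), (88, np.float64(-6.7)), (87, np.float64(-4.5))]
carton [545.8 434.9] [(114, np.float64(83.3)), (114, np.float64(84.0)), (78, np.float64(-4.3)), (76, np.float64(-3.7))]
```

View pics/f.png

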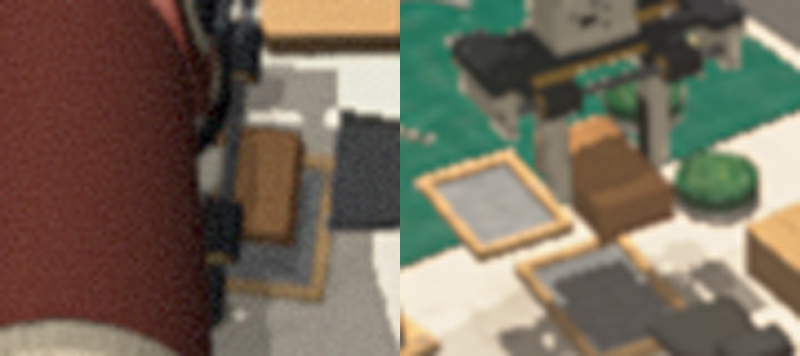

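The block is held level above its holder (right half), with the nozzle just beyond the plate's short side. Lower with +5 and +1.5 mm corrections.

>>> arm_command:
  rows:
    - [0.6,[5,1.5,20],[0,0,0]]
    - [0.6,[0,0,25],[0,0,0]]
    - [0.6,[0,0,25],[0,0,0]]
    - [0.6,[0,0,12],[0,0,0]]
    - [0.6,[0,0,6],[0,0,0]]
    - [0.6,[0,0,5],[0,0,0]]
    - [0.6,[0,0,0],[0,0,0]]
    - [0.6,[0,0,0],[0,0,0]]

```text
time: 25.08
eef_pos: [0.55, 0.2871, 0.0166]
tcp_rot: [[0.095, 0.995, 0.001], [0.995, -0.095, 0.001], [0.001, 0.001, -1.0]]
force: [0.4, -0.1, -0.8]
width: 0.0592
gripper_force: 19.9
```

>>> arm_command:
  rows:
    - [0.6,[-0.5,0.5,2],[0,0,0]]
    - [0.6,[0,0,1],[0,0,0]]
    - [0.6,[0,0,0],[0,0,0]]
    - [0.25,[0,0,0],[0,0,0]]
    - [0.18,[0,0,0],[0,0,0]]
    - [0.18,[0,0,0],[0,0,0]]
    - [0.18,[0,0,-8],[0,0,0]]
    - [0.18,[0,0,-25],[0,0,0]]
    - [0.18,[0,0,-50],[0,0,0]]
    - [0.18,[0,0,-60],[0,0,0]]
    - [0.18,[0,0,0],[0,0,0]]

```text
time: 26.45
eef_pos: [0.5538, 0.2873, 0.1621]
tcp_rot: [[0.095, 0.995, 0.011], [0.995, -0.095, 0.005], [0.006, 0.011, -1.0]]
force: [0.2, 0.5, -0.6]
width: 0.0759
gripper_force: 0.0
```

```bash
python3 plan.py 667,218,155,-1 667,218,20,-1,20
```

```text
t 26.45 at [553.8 287.3 162.1] yaw -5.5 w 75.9 F [ 0.2  0.5 -0.6] tilt [0.0064 0.0107]
 turn 1 x [0,0,-4.48]
 move 3 x [-22.4  38.1   2.4] total [-67.3 114.4   7.1]
 move 7 x [ 0.   0.  19.3] total [  0.   0. 135.]
```

>>> arm_command:
  rows:
    - [0,[0,0,0],[0,0,-4.5]]
    - [0,[-22,38,0],[0,0,0]]
    - [0,[-22,38,0],[0,0,0]]
    - [0,[-23,38,7],[0,0,0]]
    - [0,[0,0,20],[0,0,0]]
    - [0,[0,0,20],[0,0,0]]
    - [0,[0,0,0],[0,0,0]]
    - [0,[0,0,0],[0,0,0]]

```text
time: 27.45
eef_pos: [0.663, 0.2175, 0.1093]
tcp_rot: [[0.017, 1.0, 0.0], [1.0, -0.017, -0.0], [-0.0, 0.0, -1.0]]
force: [1.1, -0.1, -0.0]
width: 0.0926
gripper_force: 0.0
```

```bash
python3 plan.py 667,218,20,-1; python3 - <<'E'
from h import *
o=[]
im=read_camera("top");x,y=proj("top",[[.63,.25,.05]])[0].astype(int)
o.append(cv2.resize(im[y-45:y+45,x-50:x+50],(400,360),interpolation=cv2.INTER_CUBIC))
im=read_camera("side");x,y=proj("side",[[.64,.23,.05]])[0].astype(int)
o.append(cv2.resize(im[y-45:y+45,x-50:x+50],(400,360),interpolation=cv2.INTER_CUBIC))
cv2.imwrite("pics/g.png",np.hstack(o))
E
```

```text
t 27.45 at [663.  217.5 109.3] yaw -0.9 w 92.6 F [ 1.1 -0.1 -0. ] tilt [-0.      0.0003]
 move 2 x [ 0.3  2.  44.6] total [ 0.5  4.  89.3]
```

View pics/g.png

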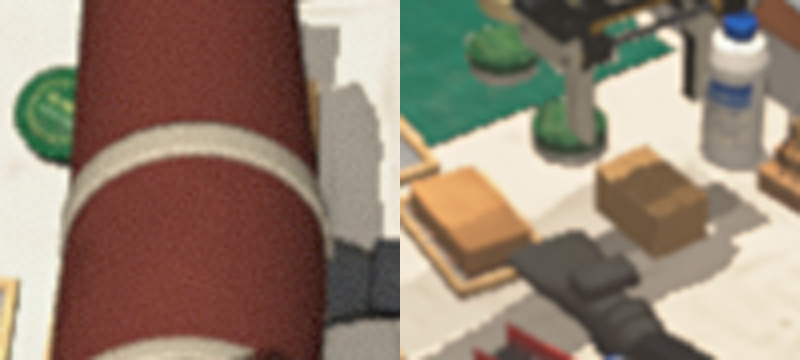

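The block lies in its pocket (right half, (465,215)). The carton at (650,200) is clear below the open fingers, with the bottle behind. Descend.

>>> arm_command:
  rows:
    - [0,[0,4,15],[0,0,0]]
    - [0,[0,0,20],[0,0,0]]
    - [0,[0,0,20],[0,0,0]]
    - [0,[0,0,20],[0,0,0]]
    - [0,[0,0,14],[0,0,0]]
    - [0,[0,0,0],[0,0,0]]
    - [0,[0,0,0],[0,0,0]]
    - [0.25,[0,0,0],[0,0,0]]
    - [0.35,[0,0,0],[0,0,0]]
    - [0.4,[0,0,0],[0,0,0]]
    - [0.7,[0,0,0],[0,0,0]]
    - [0.7,[0,0,0],[0,0,0]]
    - [0.7,[0,0,0],[0,0,0]]
  newtons: 30

```text
time: 29.18
eef_pos: [0.6667, 0.2173, 0.0198]
tcp_rot: [[0.017, 1.0, -0.0], [1.0, -0.017, -0.0], [-0.0, -0.0, -1.0]]
force: [1.8, -0.2, -0.0]
width: 0.0519
gripper_force: 30.0
```

```bash
python3 plan.py 667,218,150,-1 546,436,120,-6
```

```text
t 29.18 at [666.7 217.3  19.8] yaw -1.0 w 51.9 F [ 1.8 -0.2 -0. ] tilt [-0.0002 -0.0004]
 move 3 x [  0.2   0.1 -43.4] total [   0.7    0.3 -130.2]
 turn 1 x [0,0,5.04]
 move 6 x [ 34.  -23.9   5. ] total [ 204.2 -143.1   30. ]
```

>>> arm_command:
  rows:
    - [0.7,[0,0,-15],[0,0,0]]
    - [0.7,[0,0,-40],[0,0,0]]
    - [0.7,[0,0,-40],[0,0,0]]
    - [0.7,[0,0,-30],[0,0,0]]
    - [0.7,[0,0,0],[0,0,5]]
    - [0.7,[20,-14,0],[0,0,0]]
    - [0.7,[34,-24,0],[0,0,0]]
    - [0.7,[34,-24,0],[0,0,0]]
    - [0.7,[34,-24,0],[0,0,0]]
    - [0.7,[34,-24,0],[0,0,0]]
    - [0.7,[34,-24,15],[0,0,0]]
    - [0.7,[13,-9,15],[0,0,0]]
    - [0.7,[0,0,20],[0,0,0]]
    - [0.7,[0,0,0],[0,0,0]]
    - [0.7,[0,0,0],[0,0,0]]

```text
time: 31.05
eef_pos: [0.5478, 0.4314, 0.0952]
tcp_rot: [[0.108, 0.994, 0.001], [0.994, -0.108, -0.002], [-0.001, 0.002, -1.0]]
force: [1.1, -0.5, -2.4]
width: 0.0524
gripper_force: 30.0
```

```bash
python3 plan.py 546,435.5,24,-6; python3 - <<'E'
from h import *
s=state()['eef_pos'];o=[]
for n in("top","side"):
    im=read_camera(n);x,y=proj(n,[s])[0].astype(int)
    o.append(cv2.resize(im[y-45:y+45,x-50:x+50],(400,360),interpolation=cv2.INTER_CUBIC))
cv2.imwrite("pics/i.png",np.hstack(o))
E
```

```text
t 31.05 at [547.8 431.4  95.2] yaw -6.2 w 52.4 F [ 1.1 -0.5 -2.4] tilt [-0.0014  0.0016]
 move 2 x [ 1.9 -1.1 35.6] total [ 3.9 -2.2 71.2]
```

View pics/i.png

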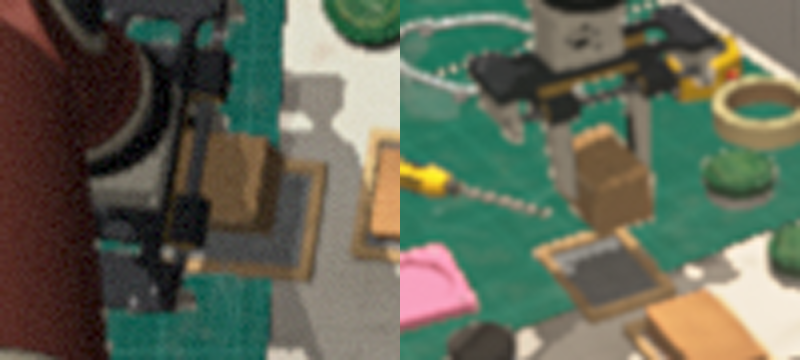

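The carton hangs level above its holder (right half, (610,185)). Lower it.

>>> arm_command:
  rows:
    - [0.7,[4,-2,20],[0,0,0]]
    - [0.7,[0,0,20],[0,0,0]]
    - [0.7,[0,0,15],[0,0,0]]
    - [0.7,[0,0,8],[0,0,0]]
    - [0.7,[0,0,5],[0,0,0]]
    - [0.7,[0,0,0],[0,0,0]]
    - [0.7,[0,0,0],[0,0,0]]

```text
time: 32.02
eef_pos: [0.5446, 0.4386, 0.0277]
tcp_rot: [[0.104, 0.995, 0.001], [0.995, -0.104, 0.001], [0.001, 0.001, -1.0]]
force: [0.3, 0.1, -2.4]
width: 0.0518
gripper_force: 30.0
```

>>> arm_command:
  rows:
    - [0.7,[-3,1,0],[0,0,0]]
    - [0.7,[0,0,2.5],[0,0,0]]
    - [0.7,[0,0,1.5],[0,0,0]]
    - [0.7,[0,0,0],[0,0,0]]
    - [0.7,[0,0,0],[0,0,0]]

```text
time: 32.65
eef_pos: [0.5451, 0.4349, 0.0238]
tcp_rot: [[0.104, 0.995, 0.0], [0.995, -0.104, -0.0], [-0.0, 0.0, -1.0]]
force: [-0.9, -1.8, 5.0]
width: 0.0521
gripper_force: 30.0
```

Contact at the expected height. Release and withdraw.

>>> arm_command:
  rows:
    - [0.3,[0,0,0],[0,0,0]]
    - [0.2,[0,0,0],[0,0,0]]
    - [0.2,[0,0,0],[0,0,0]]
    - [0.2,[0,0,-8],[0,0,0]]
    - [0.2,[0,0,-25],[0,0,0]]
    - [0.2,[0,0,-50],[0,0,0]]
    - [0.2,[0,0,-60],[0,0,0]]
    - [0.2,[0,0,-40],[0,0,0]]
    - [0.2,[60,0,0],[0,0,0]]
    - [0.2,[60,0,0],[0,0,0]]
    - [0.2,[40,-40,0],[0,0,0]]
    - [0.2,[20,-40,0],[0,0,0]]
    - [0.2,[0,-40,0],[0,0,0]]
    - [0.2,[0,0,0],[0,0,0]]
    - [0.2,[0,0,0],[0,0,0]]

```text
time: 34.52
eef_pos: [0.4452, 0.626, 0.2066]
tcp_rot: [[0.105, 0.995, 0.002], [0.995, -0.105, -0.0], [-0.0, 0.002, -1.0]]
force: [-0.3, 0.6, 0.5]
width: 0.0744
gripper_force: 0.0
```

```bash
python3 - <<'E'
from h import *
print(state()['eef_pos'],state()['time'])
im=read_camera("top");a=cv2.resize(im[195:335,130:300],(437,360),interpolation=cv2.INTER_CUBIC)
im=read_camera("side");b=cv2.resize(im[150:270,140:285],(363,300),interpolation=cv2.INTER_CUBIC)
b=cv2.copyMakeBorder(b,0,60,0,0,0);cv2.imwrite("pics/j.png",np.hstack([a,b]))
E
```

```text
[0.44524877 0.6260404  0.20659432] 34.525
```

View pics/j.png

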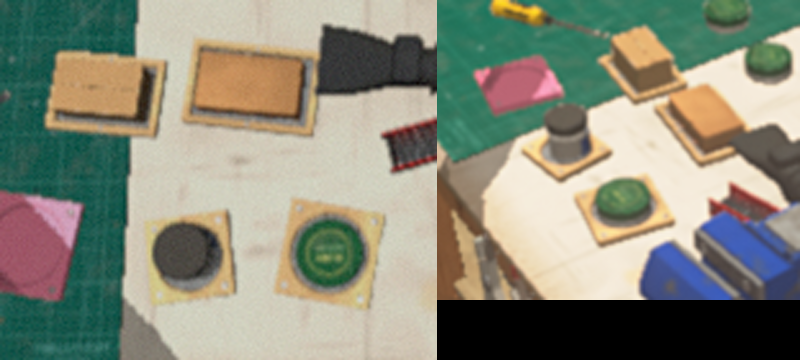

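All four look seated: carton (97,85), block (248,83), jar (187,250), tin (330,252). I'll check the carton's and block's positions numerically, allowing for parallax.

```bash
python3 - <<'E'
from h import *
im=read_camera("top");hsv=cv2.cvtColor(cv2.GaussianBlur(im,(3,3),0),cv2.COLOR_BGR2HSV)
m=lambda v:cv2.inRange(hsv,(8,85,v),(24,255,255))
for k,v,b,zs in(('carton',165,(149,213,190,245),(.049,.055)),('block',150,(204,212,252,245),(.031,.037))):
    c=blob(cv2.morphologyEx(m(v),cv2.MORPH_OPEN,np.ones((5,5))),b)
    for z in zs: print(k,z,np.round(rect(toz("top",c,z)),1))
d=cv2.inRange(hsv,(0,0,0),(180,120,75));c=blob(d,(180,275,225,315));P=toz("top",c,.061)[:,:2]*1000;print('jar lid',cv2.minEnclosingCircle(P.astype(np.float32)))
E
```

```text
carton 0.049 [548.7 435.8  55.9  83.8  -5.8]
carton 0.055 [547.4 434.   55.5  83.3  -5.8]
block 0.031 [551.6 292.8  56.2 108.3  -5.1]
block 0.037 [550.3 291.9  55.9 107.7  -5.1]
jar lid ((383.48614501953125, 338.270263671875), 28.330669403076172)
```

```bash
python3 - <<'E'
from h import *
top=np.mean([read_camera("top").astype(np.float32) for _ in range(6)],0).astype(np.uint8)
sd=np.mean([read_camera("side").astype(np.float32) for _ in range(6)],0).astype(np.uint8)
def c(im,n,P,w,h):
    x,y=proj(n,[P])[0].astype(int);return cv2.resize(im[y-h:y+h,x-w:x+w],(400,300),interpolation=cv2.INTER_CUBIC)
J=[.381,.3465,.03];K=[.551,.287,.02]
cv2.imwrite("pics/k.png",np.vstack([np.hstack([c(top,"top",J,28,21),c(sd,"side",J,28,21)]),np.hstack([c(top,"top",K,32,24),c(sd,"side",K,28,21)])]))
def bl(n,P): return proj(n,P).round(1).tolist()
for n in("top","side"): print(n,'crop centre jar',proj(n,[J])[0].astype(int),'pocket-centred lid ctr/left/right',bl(n,[[.381,.3465,.061],[.381,.3735,.061],[.381,.3195,.061]]))
t=np.radians(-5.5);u=np.array([np.cos(t),np.sin(t),0]);v=np.array([-u[1],u[0],0]);C=np.array([.5505,.2868,.031])
for n in("top","side"): print(n,'crop centre block',proj(n,[K])[0].astype(int),bl(n,[C+a*.0295*u+b*.053*v for a in(1,-1) for b in(1,-1)]))
E
```

```text
top crop centre jar [201 293] pocket-centred lid ctr/left/right [[199.0, 293.4], [187.7, 293.6], [210.2, 293.2]]
side crop centre jar [190 203] pocket-centred lid ctr/left/right [[189.9, 195.5], [185.7, 191.3], [194.1, 199.8]]
top crop centre block [227 227] [[207.8, 214.2], [248.3, 217.3], [205.0, 236.4], [246.0, 239.6]]
side crop centre block [247 195] [[247.6, 182.2], [263.5, 199.1], [231.4, 187.6], [246.8, 205.0]]
```

View pics/k.png

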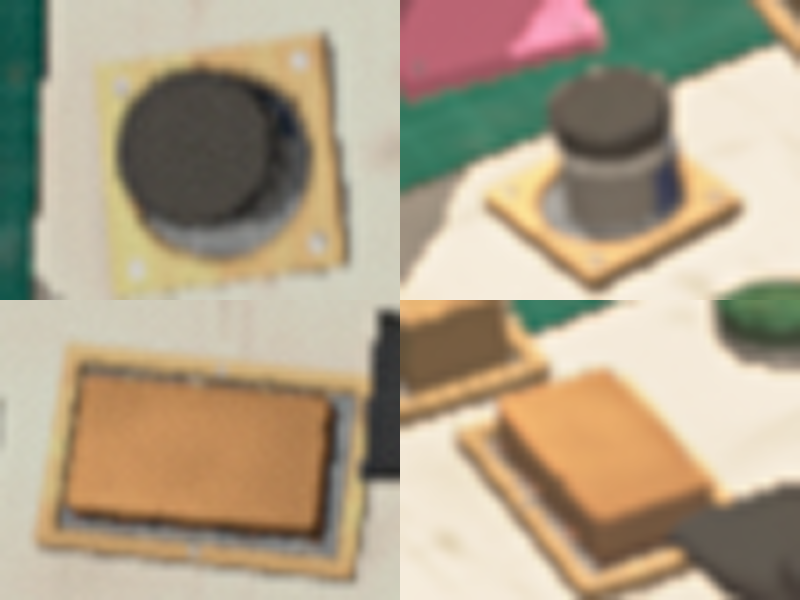

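The jar (top row) stands upright inside its pocket. The block (bottom row) is flat, with felt visible around it and its corners within about 1 px of where a seated block would be. The arm is clear, so I'll hand in.

```bash
python3 -c "
from cell import *
print(finish_job())"
```

```text
the job is handed in; nothing more can be done
None
```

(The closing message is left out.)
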